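# Set the drying cabinet's vent door wide on its stay

### The arm

A 6-joint arm with a two-finger parallel gripper is mounted at the origin on the work surface. World frame = base frame: x ahead of the robot, y to its left, z up, the work surface at z = 0. Lengths are in m, angles in rad, forces in N, time in s.
With the tool pointing down it reaches from about 0.35 to 0.975 m from the base axis. Payload 17.4 kg.
Tool frame: the origin (TCP) lies midway between the tips of the shut fingers; the grasp point (between the pads) lies 19 mm behind it (grip_point_offset is the distance from the TCP to the grasp point, in m); z points along the fingers, y is the line along which they close (so a half turn about z gives the same grasp; the last joint's range is limited). The gripper opens to 85 mm and grips with 20 to 120 N. Pads are 22 mm wide; open, the fingers measure 114 mm over their backs; the gripper's body (76 mm by 85 mm) begins 54 mm behind the grasp point. The pads swing forward as they close: fully open they stand 13 mm farther back than shut.
Start: joints at [-1.192, 0.116, 1.442, -0, 1.584, -0.038], TCP at [0.273, -0.617, 0.231] pointing down, gripper open.
Joint ranges: [-2.83, 2.83], [-0.83, 2.19], [0.07, 2.5], [-1.14, 4.28], [0.01, 3], [-2.97, 2.97]. Speed limits (rad/s): [1.89, 1.89, 2.22, 3.14, 3.14, 3.14].

### API

Orientations are given as a unit quaternion [x, y, z, w].
In Python, from plant import * gives the robot as it stands. The module is installed in compiled form; this text tells all that it offers.
- The arm moves only by the shell command python3 -m crank 'ROWS' [FORCE]. ROWS is JSON, a list of rows, each a list of 7 numbers: the finger opening in cm, from 0 to 8.54, then the shift along the tool's x, y, z in cm, then the turn, a rotation vector about the tool's x, y, z in degrees. A call has 1 to 12 rows; each row is the pose to reach, as a shift and turn from the pose commanded when the call began, along the tool's axes at that moment; what a row does not reach only later rows make up. A row lasts 1/10 s, in which the tool goes at most 50 mm and 8.59 degrees, less where a joint would pass 70% of its speed; a pose out of reach is approached as far as the arm can. A call with a gripper value outside its range is refused whole. The fingers move at their own pace and stop on an object; FORCE is the grip in N (left out, the last holds). Time passes only in rows, so rows that repeat a pose let the fingers close. It gives the time, the measured TCP pose, the force, the opening and the grip force at its end, in the units of the state.
- get_state(): the state, without advancing time (a new reading comes with each control period).
- camera(name): name is "scene" or "side" or "wrist"; returns (picture, depth): 420x560x3 uint8, red, green, blue; 420x560 float32, m along the optical axis (not along the pixel's ray), 0 where there is no reading.
- camera_model(name): a dict with "vfov" (degrees; the focal length in pixels is half the picture's height over the tangent of half this angle, whatever the lens; pixels are square), "cx", "cy" (the principal point, pixels), "R" (3x3) and "t" (3): a world point X has camera coordinates R X + t. Camera axes: x right, y down, z forward; pixel columns grow to the right and rows downward; lengths in m; the calibration is good to about 2 mm. The wrist camera is an equidistant fisheye: a pixel r from the principal point sees the ray r / f radians off the axis. A picture is of the moment at which its call begins: read the wrist's pose just before it. camera_model takes no time and is no camera call; for the wrist camera it gives the pose at the moment of the call.
- hand_in(): hands the job in; it is judged then, once.
Trained networks look in the newest picture that a camera, given by its name, has taken for a name from the list of things; names that differ only in an ending like _2 or _b are one class to them, and where a whole thing is asked for, a point or a joint stands for the part that bears it (a point fixed in the world has none). Each returns a list of dicts, best first, with "confidence" (0 to 1); they miss things now and then, are a little off and sometimes report something else, mostly with a low value. They report only what shows in the picture. A call takes as long as a camera call.
- search_frame(query, camera): "extent" ([left, top, right, bottom] in pixels, round what is visible of it).
- outline_of(query, camera): "mask" (420x560 bool, what is visible of it) and "extent" ([left, top, right, bottom] in pixels, round what is visible of it).
The state is a dict: "clock": time; "joint_positions": joint angles; "qd": joint speeds; "joint_torque": joint torques, N m; "eef_pos": TCP position; "ee_rot": TCP orientation; "ft_force": force on the tool from outside, world axes, zero at the start; "ft_torque": the same for the moment, N m; "gripper_width": finger opening in m; "finger_force": force on a finger pad.
Only numpy, scipy, OpenCV 4.12 (cv2) and the standard library are available. Lean on these libraries where they do the work, as an engineer would, in place of code of your own. Each camera call takes 0.05 s, during which the arm holds its last target. There are 200 camera calls.

### The job

The blue vent door of the plaster drying cabinet stands ajar on its brass stay; set it to its widest. Lift the stay off its pin by the black knob, keep hold of it so that the closer does not pull the door shut, and drop the last hole (the one next to the knob) over the pin, feeling for the hole gently rather than pressing hard, until the stay lies fully down; then let go, leaving the cast, the jar and the tin as they stand.

Things in the scene. Friction and masses are not known exactly. Their poses are not given: they have to be found in the camera images.
- cabinet: White drying cabinet, 400 (own x) x 320 (own y) x 200 mm high, fixed to the table. Origin: centre of its underside; z up. The door closes its -y face; the flat top is at 200 mm. The door's vertical hinge line is at own x = -150, y = -170 mm.
- vent_door (a joint): Opening angle, rad, of the blue door (300 mm wide, 18 mm thick, top at 192 mm) about its hinge line: 0 shut (door along the cabinet's +x from the hinge), growing as it swings out to the cabinet's -y; 0.25 at the start. A closer always pulls it shut, with 1 to 3 N m, different each time (5 to 15 N at the stay's pivot), so the stay binds on its pin and will not fall home by itself.
- stay: Brass stay, flat bar 22 mm wide, 6 mm thick, 262 mm long, about 0.26 kg. Origin: on its underside at its pivot on the door's top, 200 mm from the door's hinge line along the door, 214 mm over the table; own x along the bar to the knob, z up. It swings freely sideways about the pivot and tips freely about its own y there: knob end up, or at most 0.03 rad below level. Level when down on the pin.
- stay_knob (a point): Point inside the upright black round knob on the stay's end: on the knob's axis (250 mm from the pivot), 22 mm above the bar's underside. The knob is 20 mm in diameter and stands on the bar's top, from 6 to 38 mm above the underside.
- stay_last_hole (a point): Centre, at the bar's underside, of the last hole, the one next to the knob. The bar has five round through holes of 9.5 mm diameter on its centre line, at 70, 102, 134, 166 and 198 (this one) mm from the pivot; at the start the hole at 102 or the one at 134 mm is over the pin.
- pin: Upright steel stay pin on the cabinet's top, screwed in at one of two places (a flat dark plug, 4 mm high, fills the other). Origin: on its axis at the cabinet's top (200 mm over the table); own z up. A shoulder of 22 mm diameter, up to 14 mm above the origin, carries the stay; above it an 8 mm diameter shank rises to 28 mm above the origin, its top edge bevelled by 0.8 mm.
- cast: White plaster cast, a small vase 68 mm wide and 90 mm high, loose on the table in front of the door, clear of the door's path to its widest setting. Origin: centre of its underside.
- jar: White jar with a green cap, 56 mm wide, 70 mm high, loose on the cabinet's top towards its back. Origin: centre of its underside.
- tin: Tin with a yellow label, 56 mm wide, 60 mm high, loose on the cabinet's top towards its back. Origin: centre of its underside.

How it is judged:
By the outcome, as a careful person would: the job done as asked, in the order asked, and still so for the second after the job is handed in, with the robot touching nothing.
It also fails if it takes over 64 s, if anything falls off the work surface, if the arm or the gripper's body presses on something with over 40 N, if the wrist force passes 120 N, or if a joint passes its speed limit or range.

## Working session

There is one attempt and no reset: what is moved stays moved. The work goes in short steps, Python scripts to look and compute and a shell command to move; the robot and the scene stay as the last step left them, time stands still between calls to the robot, and variables do not carry over. Pictures are saved under pics/ and viewed, at most 10 in all, crops included, and the job is handed in when it is done.

```bash
mkdir -p pics; cat > h.py <<'E'
from plant import *
import numpy as np, cv2
from scipy.spatial.transform import Rotation as Rot
def f_of(m,h=420): return h/2/np.tan(np.radians(m["vfov"])/2)
def world(m,u,v,d):
    f=f_of(m); c=np.array([(u-m["cx"])/f*d,(v-m["cy"])/f*d,d])
    return np.array(m["R"]).T@(c-np.array(m["t"]))
def ray(m,u,v,fish=False):
    f=f_of(m); a=np.array([u-m["cx"],v-m["cy"]]); 
    if fish:
        r=np.hypot(*a); th=r/f; c=np.r_[a/max(r,1e-9)*np.sin(th),np.cos(th)]
    else: c=np.r_[a/f,1]
    R=np.array(m["R"]); return -R.T@np.array(m["t"]), R.T@c
def at_z(m,u,v,z,fish=False):
    o,d=ray(m,u,v,fish); return o+d*(z-o[2])/d[2]
def totool(dp,s=None):
    s=s or get_state(); return Rot.from_quat(s["ee_rot"]).inv().apply(dp)*100
def cam(name,fn):
    p,d=camera(name); cv2.imwrite("pics/"+fn,cv2.cvtColor(p,cv2.COLOR_RGB2BGR)); return p,d
E
python3 - <<'E'
from h import *
s=get_state(); print(s)
for n in("scene","side","wrist"):
    m=camera_model(n); p,d=cam(n,n+"0.png"); print(n,m)
    for q in ("stay","stay_knob","pin","stay_last_hole","vent_door","cabinet","cast","jar","tin"):
        r=search_frame(q,n)
        print(q,[(np.round(x["extent"]).tolist(),round(x["confidence"],2)) for x in r[:2]])
a=[cv2.imread(f"pics/{n}0.png") for n in("scene","side")]
cv2.imwrite("pics/both.png",cv2.resize(np.vstack(a),(448*1,672))[:600] if 0 else np.hstack(a)[:, :] if 0 else a[0])
E
```

```text
{'clock': 0.0, 'joint_positions': array([-1.19177918e+00,  1.16455419e-01,  1.44223353e+00,  1.51071033e-06,
        1.58401455e+00, -3.78268170e-02]), 'qd': array([-7.15679372e-05, -3.09435950e-05, -8.59629846e-04,  2.04047490e-04,
        1.86002638e-03, -1.08354183e-03]), 'joint_torque': array([-1.86142403e-03, -7.31997299e+01, -6.32490993e+01, -1.47667647e-04,
        6.28514696e-03,  8.41965004e-07]), 'eef_pos': array([ 0.27319852, -0.61703834,  0.2306025 ]), 'ee_rot': array([ 9.78358498e-01,  2.06916267e-01, -9.35486696e-05, -5.47485438e-04]), 'ft_force': array([-0.21149385, -0.47854918,  0.34942975]), 'ft_torque': array([-0.00201172, -0.03597776,  0.05812464]), 'finger_force': 0.0, 'gripper_width': 0.08564274886536442}
scene {'vfov': 50.67474357959937, 'cx': 273.6893807805172, 'cy': 216.2449788309638, 'R': array([[ 0.93860988,  0.34497582,  0.00178128],
       [ 0.3303398 , -0.89727601, -0.29286751],
       [-0.09943391,  0.27547677, -0.95615137]]), 't': array([-0.49070154, -0.21285528,  1.19733869])}
stay [([309.0, 141.0, 321.0, 272.0], 0.57)]
stay_knob [([205.0, 88.0, 415.0,
[... 830 characters left out ...]
n [([316.0, 188.0, 323.0, 204.0], 0.4)]
stay_last_hole [([266.0, 145.0, 366.0, 224.0], 0.79)]
vent_door [([250.0, 141.0, 410.0, 307.0], 0.61)]
cabinet [([169.0, 117.0, 412.0, 314.0], 0.78)]
cast [([346.0, 354.0, 385.0, 411.0], 0.65)]
jar [([304.0, 92.0, 327.0, 126.0], 0.91)]
tin [([183.0, 131.0, 211.0, 170.0], 0.71)]
wrist {'vfov': 65.70646984690485, 'cx': 278.94979980922955, 'cy': 202.04193242921826, 'R': array([[ 0.40513391, -0.91425649,  0.00126133],
       [-0.87446924, -0.38709971,  0.29233091],
       [-0.26677717, -0.11953616, -0.95631639]]), 't': array([-0.67449749, -0.03853897,  0.37869387])}
stay []
stay_knob []
pin []
stay_last_hole []
vent_door []
cabinet []
cast []
jar []
tin []
```

View pics/scene0.png

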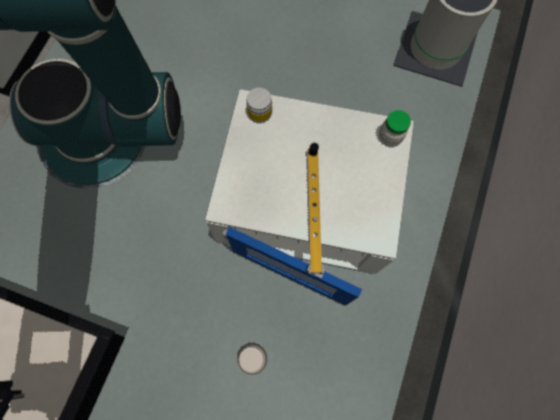

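View pics/side0.png

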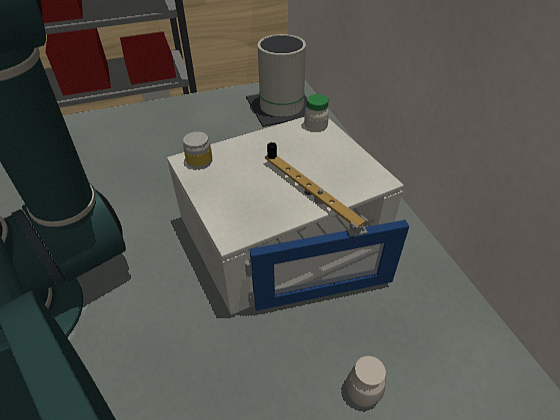

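The scene view shows the white cabinet top, with corners near (240,92), (412,125), (398,257) and (208,222). The stay runs from its pivot at about (317,268) to the knob at (314,148), with a dark hole near (315,204), and the cast is at (252,358). The side view agrees with this: knob at (272,150), pivot at (362,225). Next I'll fit the geometry.

```bash
cat > fit.py <<'E'
from h import *
def cloud(n):
    m=camera_model(n); p,d=camera(n); f=f_of(m)
    v,u=np.mgrid[:420,:560]; C=np.stack([(u-m["cx"])/f*d,(v-m["cy"])/f*d,d],-1)
    W=(C-np.array(m["t"]))@np.array(m["R"]); return m,p,d,W
def stay(n,P=None):
    m,p,d,W=cloud(n); hsv=cv2.cvtColor(p,cv2.COLOR_RGB2HSV)
    ok=(d>0)
    y=ok&(hsv[...,0]>12)&(hsv[...,0]<30)&(hsv[...,1]>120)&(W[...,2]>.2)&(W[...,2]<.40)
    return m,p,d,W,hsv,y
if __name__=="__main__":
  for n in("scene","side"):
    m,p,d,W,hsv,y=stay(n)
    t=(d>0)&(abs(W[...,2]-.2)<.008)&(hsv[...,1]<60)&(hsv[...,2]>110)
    k,lab,st,ce=cv2.connectedComponentsWithStats(t.astype(np.uint8)); 
    # all comps >200 px
    big=np.isin(lab,[i for i in range(1,k) if st[i,4]>200])
    pts=W[big][:,:2].astype(np.float32)*1000; r=cv2.minAreaRect(pts); print(n,"top",r,np.round(cv2.boxPoints(r)).tolist(),np.median(W[big][:,2]))
    pts=W[y]; k,lab,st,ce=cv2.connectedComponentsWithStats(y.astype(np.uint8)); i=1+np.argmax(st[1:,4])
    for j in range(1,k):
        if st[j,4]>15: print("yellow",st[j].tolist(),np.round(W[lab==j].mean(0)*1000))
    box=(slice(120,165),slice(290,340)) if n=="scene" else (slice(130,170),slice(255,290))
    dk=np.zeros_like(y); dk[box]=(hsv[box][...,2]<60)&(d[box]>0)&(W[box][...,2]>.215)
    print("knob",np.round(W[dk].mean(0)*1000,1),np.round(W[dk].max(0)*1000),np.round(W[dk].min(0)*1000),dk.sum())
    yy,xx=np.nonzero(dk); print("knob px",xx.min(),xx.max(),yy.min(),yy.max(), "top row centre",at_z(m,(xx.min()+xx.max())/2,(yy.min()+yy.max())/2,.236)*1000)
    bar=lab==i; bp=W[bar][:,:2]*1000; c=bp.mean(0); dr=np.linalg.svd(bp-c)[2][0]; e=(bp-c)@dr
    print("bar c",c,"dir",dr,"ends",c+dr*e.min(),c+dr*e.max(),"z",np.median(W[bar][:,2]))
E
python3 fit.py
python3 - <<'E'
from h import *
a=cv2.imread("pics/scene0.png")[135:285,285:345]; b=cv2.imread("pics/side0.png")[130:240,255:375]
a=cv2.resize(a,None,fx=4,fy=4,interpolation=2);b=cv2.resize(b,None,fx=4,fy=4,interpolation=2)
o=np.zeros((600,240+480,3),np.uint8);o[:600,:240]=a;o[:440,240:]=b;cv2.imwrite("pics/crop.png",o)
E
```

```text
scene top ((599.232666015625, 33.50547790527344), (401.52471923828125, 321.3295593261719), 8.469139099121094) [[377.0, 163.0], [424.0, -155.0], [821.0, -96.0], [774.0, 222.0]] 0.1991055592994351
yellow [248, 109, 23, 12, 136] [453.  99. 226.]
yellow [308, 152, 14, 121, 1163] [635. -67. 219.]
knob [589.5  54.5 245.4] [597.  65. 254.] [581.  49. 227.] 81
knob px 309 317 144 155 top row centre [588.66255343  58.31812284 236.        ]
bar c [635.0005582  -67.45268808] dir [ 0.34775555 -0.93758524] ends [589.57457434  55.02050135] [ 677.31965169 -181.54937708] z 0.21919060263480336
side top ((597.3824462890625, 34.45025634765625), (401.106201171875, 323.3948669433594), 8.551485061645508) [[375.0, 165.0], [423.0, -155.0], [820.0, -96.0], [772.0, 224.0]] 0.19972535030630367
yellow [185, 147, 27, 19, 267] [439.  99. 223.]
yellow [265, 156, 101, 72, 1050] [632. -72. 219.]
knob [584.5  53.3 237.9] [595.  65. 253.] [573.  18. 215.] 149
knob px 265 280 143 169 top row centre [581.62647296  39.14605571 236.        ]
bar c [632.20751589 -71.83442084] dir [ 0.3519992 -0.9360003] ends [579.66641872  67.87749343] [ 673.47246187 -181.56194662] z 0.21938121330485277
```

View pics/crop.png

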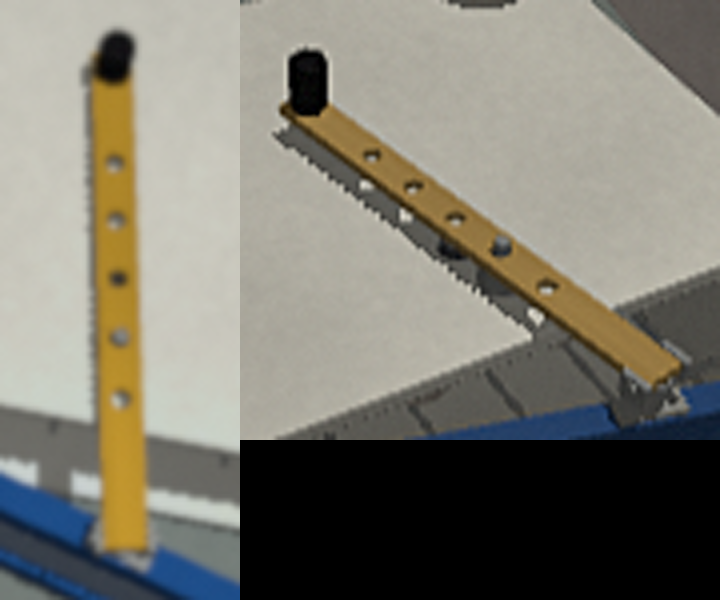

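The side view shows the steel pin in the hole at 102 mm, with the plug under the 134 mm hole. The scene fit puts the cabinet at about (598,34) mm with 8.5° yaw, the knob at about (586,58) and the pin at about (638,-81). Next I'll work out the hover row above the knob.

```bash
cat >> h.py <<'E'
def pose(yaw_y,tilt=0.0):
    """tool down, tool y at world yaw (deg), bar direction = yaw_y+90; tilt = knob-end-up rad"""
    a=np.radians(yaw_y); y=np.array([np.cos(a),np.sin(a),0]); b=np.array([-y[1],y[0],0])
    # knob axis tips towards -b when the knob end is up
    ax=np.array([0,0,1])*np.cos(tilt)-b*np.sin(tilt); z=-ax; x=np.cross(y,z)
    return Rot.from_matrix(np.stack([x,y,z],1))
def row(p,R,s=None):
    s=s or get_state(); R0=Rot.from_quat(s["ee_rot"])
    return np.round(R0.inv().apply(np.array(p)-s["eef_pos"])*100,2), np.round((R0.inv()*R).as_rotvec(degrees=True),2)
E
python3 - <<'E'
from h import *
m=camera_model("wrist"); R=np.array(m["R"]); c=-R.T@m["t"]; s=get_state()
print("cam in tool", Rot.from_quat(s["ee_rot"]).inv().apply(c-s["eef_pos"]))
print(row([.586,.058,.35],pose(20.5)))
E
```

```text
cam in tool [ 0.07405428 -0.00101032 -0.14296269]
(array([ 55.93, -49.08, -11.87]), array([  0.  ,  -0.  , -86.62]))
```

```bash
python3 -m crank '[[6,0,0,-12,0,0,0],[6,0,0,-12,0,0,0],[6,0,0,-12,0,0,0],[6,56,-49,-12,0,0,-86.6],[6,56,-49,-12,0,0,-86.6],[6,56,-49,-12,0,0,-86.6],[6,56,-49,-12,0,0,-86.6],[6,56,-49,-12,0,0,-86.6],[6,56,-49,-12,0,0,-86.6],[6,56,-49,-12,0,0,-86.6],[6,56,-49,-12,0,0,-86.6],[6,56,-49,-12,0,0,-86.6]]' 60; python3 - <<'E'
from h import *
print(row([.586,.058,.35],pose(20.5)), get_state()["joint_positions"])
E
```

```text
clock: 2.8
eef_pos: [0.4633, -0.2072, 0.3516]
ee_rot: [0.632, 0.775, 0.0, 0.0]
ft_force: [1.1, -0.6, 0.7]
gripper_width: 0.06
finger_force: 0.0
(array([23.52, 17.34,  0.16]), array([ 0.03,  0.03, -8.93])) [-4.70838727e-01 -2.55592196e-01  1.60151814e+00 -3.87924973e-06
  1.79484253e+00 -6.72806179e-01]
```

```bash
python3 -m crank '[[6,23.5,17.3,0,0,0,-8.9],[6,23.5,17.3,0,0,0,-8.9],[6,23.5,17.3,0,0,0,-8.9],[6,23.5,17.3,0,0,0,-8.9],[6,23.5,17.3,0,0,0,-8.9],[6,23.5,17.3,0,0,0,-8.9],[6,23.5,17.3,0,0,0,-8.9],[6,23.5,17.3,0,0,0,-8.9],[6,23.5,17.3,0,0,0,-8.9],[6,23.5,17.3,0,0,0,-8.9]]'; python3 - <<'E'
from h import *
print(row([.586,.058,.35],pose(20.5)), get_state()["joint_positions"])
m=camera_model("wrist"); p,d=cam("wrist","w1.png"); np.savez("w1.npz",p=p,d=d,R=m["R"],t=m["t"])
for q in("stay_knob","pin","stay_last_hole","jar","tin"):
    print(q,[(np.round(x["extent"]).tolist(),round(x["confidence"],2)) for x in search_frame(q,"wrist")[:2]])
E
```

```text
clock: 3.8
eef_pos: [0.5866, 0.054, 0.3517]
ee_rot: [0.573, 0.819, 0.0, 0.0]
ft_force: [-0.1, 0.7, 0.4]
gripper_width: 0.0603
finger_force: 0.0
(array([0.4 , 0.08, 0.17]), array([ 0.03,  0.01, -0.45])) [ 4.85028177e-02 -7.74725473e-02  1.44510393e+00 -1.12108873e-04
  1.77344793e+00 -3.01534332e-01]
stay_knob [([268.0, 172.0, 298.0, 354.0], 0.9)]
pin [([278.0, 319.0, 287.0, 334.0], 0.56), ([268.0, 173.0, 297.0, 355.0], 0.29)]
stay_last_hole [([268.0, 174.0, 297.0, 355.0], 0.69)]
jar [([437.0, 109.0, 518.0, 173.0], 0.81)]
tin [([104.0, 31.0, 186.0, 97.0], 0.81)]
```

View pics/w1.png

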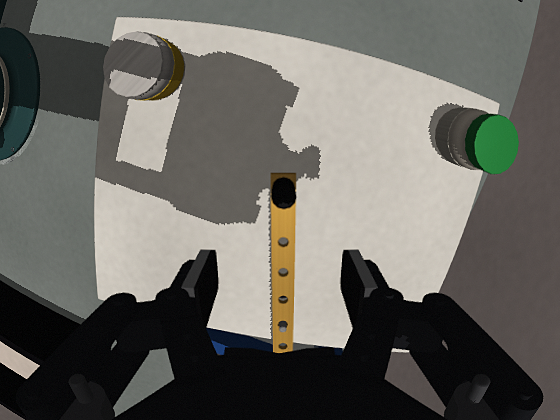

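The wrist view shows the knob top at about (284,188). The holes run (283,242), (283,272), (283,299), (283,324) and (283,346), with the pin in the fourth. The bar lies midway between the open fingers. Next I'll turn these pixels into positions.

```bash
python3 - <<'E'
from h import *
z=np.load("w1.npz"); m=camera_model("wrist")
p=z["p"]; d=z["d"]; g=p[165:235,262:306].astype(int)
dk=(g.max(2)<45); ys,xs=np.nonzero(dk); print("dark",xs.min()+262,xs.max()+262,ys.min()+165,ys.max()+165)
for v in range(174,215,4): 
    r=np.nonzero(dk[v-165])[0]; print(v,(r.min()+262,r.max()+262) if len(r) else None, end=";")
print()
hsv=cv2.cvtColor(p,cv2.COLOR_RGB2HSV); y=(hsv[...,0]>10)&(hsv[...,0]<32)&(hsv[...,1]>110); y[:170]=0;y[:,:262]=0;y[:,305:]=0
P=[]
for v in range(212,350,6):
    r=np.nonzero(y[v])[0]; P.append(at_z(m,(r.min()+r.max())/2,v,.220,True)[:2]*1000)
P=np.array(P); c=P.mean(0); dr=np.linalg.svd(P-c)[2][0]; dr*=np.sign(dr[1]); n=np.array([-dr[1],dr[0]])
print("bar yaw",np.degrees(np.arctan2(dr[1],dr[0])),"c",c,"resid",np.abs((P-c)@n).max())
print("knob top",at_z(m,284,187,.252,True)*1000)
for u,v in((283,242),(283,272),(283,299),(283,324),(283,346)):
    q=at_z(m,u,v,.220,True)[:2]*1000; print(q,"s",(q-c)@dr,"n",(q-c)@n)
H=[]
E
```

```text
dark 272 295 177 207
174 None;178 (np.int64(279), np.int64(287));182 (np.int64(274), np.int64(292));186 (np.int64(273), np.int64(294));190 (np.int64(272), np.int64(294));194 (np.int64(272), np.int64(295));198 (np.int64(272), np.int64(295));202 (np.int64(273), np.int64(294));206 (np.int64(277), np.int64(290));210 None;214 None;
bar yaw 110.38361154316524 c [620.32112509 -28.05834654] resid 0.4380943859906108
knob top [585.45601366  68.20904291 252.        ]
[606.13776728  11.3543868 ] s 41.88489256959331 n -0.432390907830159
[617.22199504 -18.44927654] s 10.086805131150383 n -0.4418092894782856
[628.24757305 -48.03804373] s -21.489414658946075 n -0.4710996539891333
[639.64121496 -78.56373466] s -54.07208767880514 n -0.5190721325246328
[ 650.90057713 -108.68710133] s -86.2308591678291 n -0.5813043718057334
```

```bash
python3 - <<'E'
from h import *
print(row([.588,.060,.222],pose(20.4)))
E
```

```text
(array([ 0.46,  0.29, 12.95]), array([ 0.01,  0.  , -0.3 ]))
```

```bash
python3 -m crank '[[6,0.5,0.3,4,0,0,0],[6,0.5,0.3,8,0,0,0],[6,0.5,0.3,11,0,0,0],[6,0.5,0.3,12.9,0,0,0],[6,0.5,0.3,12.9,0,0,0],[6,0.5,0.3,12.9,0,0,0],[1.5,0.5,0.3,12.9,0,0,0],[1.5,0.5,0.3,12.9,0,0,0],[1.5,0.5,0.3,12.9,0,0,0],[1.5,0.5,0.3,12.9,0,0,0],[1.5,0.5,0.3,12.9,0,0,0],[1.5,0.5,0.3,12.9,0,0,0]]' 60; python3 - <<'E'
from h import *
s=get_state(); print(s["ft_force"],s["ft_torque"],s["gripper_width"],s["finger_force"],s["eef_pos"])
cam("wrist","w2.png")
E
```

```text
clock: 5.3
eef_pos: [0.5882, 0.0607, 0.2234]
ee_rot: [0.573, 0.82, 0.0, 0.001]
ft_force: [-1.4, -0.3, 5.5]
gripper_width: 0.0181
finger_force: 58.4
[-1.40970029 -0.25178368  5.48677545] [-0.06671886  0.25540447 -0.02861157] 0.018114007189509833 58.36878330912441 [0.58818759 0.06072899 0.22339913]
```

View pics/w2.png

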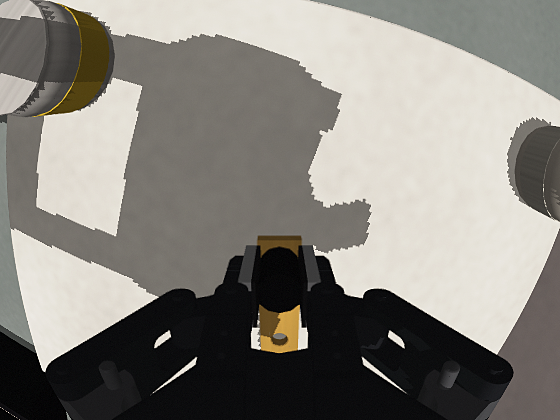

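The knob is held: it sits between the pads and the opening is steady at 18 mm. Next I'll compute the lifting arc and the swing to the widest setting.

```bash
cat > plan.py <<'E'
from h import *
from scipy.optimize import brentq
K0=np.array([588.2,60.7]); YAW0=np.radians(110.2); h=9.4
b0=np.array([np.cos(YAW0),np.sin(YAW0)]); PIN=K0-148.7*b0; PV0=K0-250*b0
cy=np.radians(8.5); C=np.array([598.0,34.2]); ex=np.array([np.cos(cy),np.sin(cy)]); ey=np.array([-ex[1],ex[0]])
H=C-150*ex-170*ey
r=np.linalg.norm(PV0-H); a0=np.arctan2(*(PV0-H)[::-1])
def PV(da): a=a0-da; return H+r*np.array([np.cos(a),np.sin(a)])
def tcp(da,yaw,th):
    b=np.array([np.cos(yaw),np.sin(yaw)]); p=PV(da)+b*(250*np.cos(th)-h*np.sin(th)); 
    return np.r_[p,214+250*np.sin(th)+h*np.cos(th)]/1000, pose(np.degrees(yaw)-90,th)
def over(rr,th):  # door swing & yaw with hole at rr over pin at tilt th
    da=brentq(lambda d:np.linalg.norm(PV(d)-PIN)-rr*np.cos(th),0 if rr>110 else -.1,1.0); v=PIN-PV(da); return da,np.arctan2(v[1],v[0])
if __name__=="__main__":
    print("H",H,"PV0",PV0,r,np.degrees(cy-a0),"PIN",PIN)
    for t in (.05,.1,.15,.2): print("lift",t,row(*tcp(0,YAW0,t)))
    for rr in(102,118,134,150,166,182,198):
        da,y=over(rr,.2); print(rr,"door",a0 and cy-a0+da,"yaw",np.degrees(y),tcp(da,y,.2)[0])
E
python3 plan.py
```

```text
H [ 474.77522039 -156.10410844] PV0 [ 674.52454975 -173.92325569] 200.54255555667612 13.597721862484603 PIN [639.54584219 -78.85391248]
lift 0.05 (array([-0.08,  0.  , -1.25]), array([ 0.07,  2.89, -0.07]))
lift 0.1 (array([-0.22,  0.  , -2.49]), array([ 0.07,  5.75, -0.07]))
lift 0.15 (array([-0.43,  0.  , -3.72]), array([ 0.08,  8.62, -0.07]))
lift 0.2 (array([-0.69,  0.01, -4.95]), array([ 0.08, 11.48, -0.06]))
102 door 0.22997375934582195 yaw 110.55826022839396 [0.58926598 0.05520997 0.27287996]
118 door 0.3167358095828262 yaw 106.54646303392578 [0.60323439 0.04336744 0.27287996]
134 door 0.40437004598903126 yaw 102.86254192077371 [0.61465323 0.03016041 0.27287996]
150 door 0.49319591035821986 yaw 99.38228579661829 [0.62387315 0.01599916 0.27287996]
166 door 0.583523339927426 yaw 96.02661915913401 [0.63109851 0.00115951 0.27287996]
182 door 0.6756788105473479 yaw 92.7408169069571 [ 0.63644833 -0.01415098  0.27287996]
198 door 0.7700255808165929 yaw 89.48374040246904 [ 0.63998821 -0.02975994  0.27287996]
```

```bash
python3 -m crank '[[1.5,-0.04,0,-0.6,0,1.4,0],[1.5,-0.08,0,-1.25,0,2.9,0],[1.5,-0.14,0,-1.9,0,4.3,0],[1.5,-0.22,0,-2.5,0,5.75,0],[1.5,-0.32,0,-3.1,0,7.2,0],[1.5,-0.43,0,-3.7,0,8.6,0],[1.5,-0.55,0,-4.35,0,10,0],[1.5,-0.69,0,-4.95,0,11.5,0],[1.5,-0.69,0,-4.95,0,11.5,0],[1.5,-0.69,0,-4.95,0,11.5,0]]' 80; python3 - <<'E'
from h import *
from plan import *
s=get_state(); print(s["ft_force"],s["ft_torque"])
import subprocess
for rr in(118,134,150,166,182,198):
    da,y=over(rr,.2); print(rr,row(*tcp(da,y,.2)))
import fit
m,p,d,W,hsv,y=fit.stay("side"); y&=(W[...,0]>.5); print(y.sum(),W[y].min(0),W[y].max(0))
E
```

```text
clock: 6.35
eef_pos: [0.5905, 0.0543, 0.2726]
ee_rot: [0.57, 0.816, 0.058, -0.083]
ft_force: [-1.7, 5.4, 0.3]
gripper_width: 0.0178
finger_force: 78.4
[-1.73329227  5.35613912  0.25658384] [ 0.71524622  0.26377313 -0.00215137]
118 (array([-1.43,  0.82, -0.32]), array([-0.67, -0.14,  3.52]))
134 (array([-3.03,  1.44, -0.65]), array([-1.41, -0.14,  7.12]))
150 (array([-4.65,  1.81, -0.98]), array([-2.1 , -0.15, 10.53]))
166 (array([-6.25,  1.98, -1.31]), array([-2.77, -0.15, 13.82]))
182 (array([-7.84,  1.96, -1.64]), array([-3.43, -0.15, 17.04]))
198 (array([-9.4 ,  1.75, -1.96]), array([-4.08, -0.15, 20.23]))
1193 [ 0.57170106 -0.18424347  0.21364052] [0.68451049 0.05908763 0.30100634]
```

```bash
python3 -m crank '[[1.5,-0.7,0.4,-0.15,-0.3,-0.1,1.8],[1.5,-1.4,0.8,-0.3,-0.7,-0.1,3.5],[1.5,-2.2,1.15,-0.5,-1.0,-0.1,5.3],[1.5,-3.0,1.45,-0.65,-1.4,-0.1,7.1],[1.5,-3.8,1.65,-0.8,-1.75,-0.1,8.8],[1.5,-4.65,1.8,-1.0,-2.1,-0.1,10.5],[1.5,-5.45,1.9,-1.15,-2.4,-0.1,12.2],[1.5,-6.25,1.98,-1.3,-2.8,-0.1,13.8],[1.5,-7.05,1.98,-1.5,-3.1,-0.1,15.4],[1.5,-7.85,1.95,-1.65,-3.4,-0.1,17],[1.5,-8.6,1.85,-1.8,-3.75,-0.1,18.6],[1.5,-9.4,1.75,-1.96,-4.1,-0.1,20.2]]'; python3 -m crank '[[1.5,0,0,0,0,0,0],[1.5,0,0,0,0,0,0]]'; python3 - <<'E'
from h import *
from plan import *
for th in(.2,.12,.09):
    da,y=over(198,th); print(th,tcp(da,y,th)[0],row(*tcp(da,y,th)))
E
```

```text
clock: 7.6
eef_pos: [0.6401, -0.0296, 0.273]
ee_rot: [0.707, 0.7, 0.072, -0.07]
ft_force: [0.5, 7.8, 1.0]
gripper_width: 0.0178
finger_force: 78.4
clock: 7.8
eef_pos: [0.6399, -0.0295, 0.2728]
ee_rot: [0.706, 0.701, 0.071, -0.07]
ft_force: [-0.1, 7.2, 0.7]
gripper_width: 0.0177
finger_force: 78.4
0.2 [ 0.63998821 -0.02975994  0.27287996] (array([-0.02,  0.  , -0.01]), array([ 0.01, -0.04,  0.07]))
0.12 [ 0.6404624  -0.02836148  0.25326045] (array([-0.27,  0.05,  1.94]), array([-0.07, -4.63,  0.59]))
0.09 [ 0.64058536 -0.02791984  0.24583159] (array([-0.38,  0.06,  2.67]), array([-0.08, -6.34,  0.72]))
```

```bash
python3 -m crank '[[1.5,-0.1,0.01,0.7,0,-1.6,0.2],[1.5,-0.2,0.03,1.4,0,-3.2,0.4],[1.5,-0.27,0.05,1.94,0,-4.6,0.6],[1.5,-0.38,0.06,2.65,0,-6.3,0.7],[1.5,-0.38,0.06,2.65,0,-6.3,0.7],[1.5,-0.38,0.06,2.65,0,-6.3,0.7]]'; python3 - <<'E'
from h import *
s=get_state(); print(s["ft_force"],s["ft_torque"])
a={}
for n in("scene","side","wrist"): a[n],_=cam(n,n+"3.png")
for n in("side","wrist"):
  for q in("pin","stay_last_hole","stay"): print(n,q,[(np.round(x["extent"]).tolist(),round(x["confidence"],2)) for x in search_frame(q,n)[:2]])
m=camera_model("side"); f=f_of(m)
c=np.array(m["R"])@np.array([.6395,-.0789,.228])+m["t"]; u=c[0]/c[2]*f+m["cx"]; v=c[1]/c[2]*f+m["cy"]; print(u,v)
b=lambda i,u,v,w,h,k: cv2.cvtColor(cv2.resize(i[int(v-h):int(v+h),int(u-w):int(u+w)],None,fx=k,fy=k,interpolation=2),cv2.COLOR_RGB2BGR)
A=b(a["side"],u,v,50,50,6); 
W=b(a["wrist"],280,320,50,100,3) 
o=np.zeros((600,900-100,3),np.uint8); o[:,:600]=A; W=cv2.resize(b(a["wrist"],280,330,33,60,3),(198,360)); o[:360,602:]=W; cv2.imwrite("pics/c3.png",o)
E
```

```text
clock: 8.4
eef_pos: [0.6405, -0.0274, 0.2457]
ee_rot: [0.713, 0.7, 0.032, -0.032]
ft_force: [0.8, 7.7, 0.3]
gripper_width: 0.0172
finger_force: 78.4
[0.80144223 7.69060932 0.2784806 ] [ 1.05588143 -0.08090079 -0.02260213]
side pin [([314.0, 194.0, 322.0, 203.0], 0.52)]
side stay_last_hole [([306.0, 153.0, 372.0, 272.0], 0.89)]
side stay [([307.0, 151.0, 373.0, 273.0], 0.93)]
wrist pin [([1.0, 0.0, 44.0, 79.0], 0.6)]
wrist stay_last_hole [([257.0, 235.0, 302.0, 353.0], 0.77)]
wrist stay []
320.85157042502567 188.38311210800885
```

View pics/c3.png

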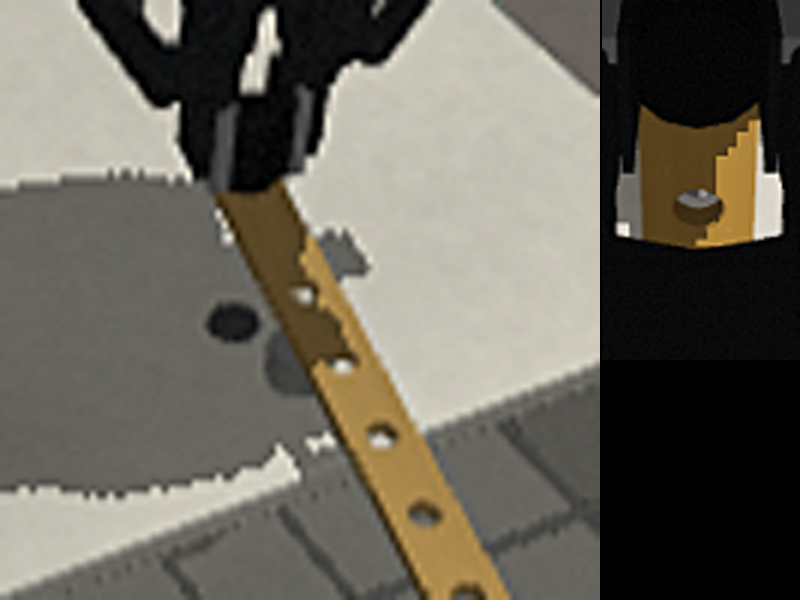

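In the side crop the last hole (303,294) sits over the shadowed pin shoulder. In the wrist crop the hole (697,205) shows grey steel in its far half. The hole is close to the pin, so I'll lower it gently and watch the force.

```bash
python3 - <<'E'
from plan import *
for th in(.08,.07,.06,.05):
    da,y=over(198,th); print(th,row(*tcp(da,y,th)))
E
python3 -m crank '[[1.5,-0.02,0,0.12,0,-0.3,0],[1.5,-0.04,0,0.25,0,-0.55,0],[1.5,-0.06,0,0.37,0,-0.85,0],[1.5,-0.08,0,0.5,0,-1.15,0],[1.5,-0.08,0,0.5,0,-1.15,0]]'; python3 -m crank '[[1.5,0,0,0.1,0,-0.23,0],[1.5,0,0,0.1,0,-0.23,0]]';  python3 -m crank '[[1.5,0,0,0.1,0,-0.23,0],[1.5,0,0,0.1,0,-0.23,0]]'
```

```text
0.08 (array([-0.04,  0.01,  0.25]), array([-0.09, -0.62,  0.09]))
0.07 (array([-0.05,  0.01,  0.5 ]), array([-0.09, -1.2 ,  0.12]))
0.06 (array([-0.06,  0.01,  0.75]), array([-0.09, -1.77,  0.15]))
0.05 (array([-0.07,  0.02,  1.  ]), array([-0.09, -2.34,  0.17]))
clock: 9.35
eef_pos: [0.6405, -0.0279, 0.2406]
ee_rot: [0.713, 0.7, 0.025, -0.025]
ft_force: [-0.6, 7.4, -0.6]
gripper_width: 0.0176
finger_force: 78.4
clock: 9.55
eef_pos: [0.6405, -0.0279, 0.2397]
ee_rot: [0.714, 0.7, 0.023, -0.024]
ft_force: [0.4, 6.6, -0.1]
gripper_width: 0.0176
finger_force: 78.4
clock: 9.75
eef_pos: [0.6405, -0.0277, 0.2387]
ee_rot: [0.714, 0.7, 0.022, -0.023]
ft_force: [-0.2, 7.3, -1.3]
gripper_width: 0.0177
finger_force: 78.4
```

```bash
for i in 1 2 3; do python3 -m crank '[[1.5,0,0,0.1,0,-0.23,0],[1.5,0,0,0.1,0,-0.23,0]]' | grep -E "eef|ft"; done; python3 - <<'E'
from h import *
p,d=cam("side","s4.png"); A=cv2.cvtColor(cv2.resize(p[140:240,270:370],None,fx=6,fy=6,interpolation=2),cv2.COLOR_RGB2BGR); cv2.imwrite("pics/c4.png",A)
E
```

```text
eef_pos: [0.6405, -0.0277, 0.2377]
ft_force: [0.4, 7.1, -0.2]
eef_pos: [0.6405, -0.0276, 0.2367]
ft_force: [-0.5, 7.6, -0.7]
eef_pos: [0.6405, -0.0276, 0.2357]
ft_force: [-0.7, 7.8, 0.6]
```

View pics/c4.png

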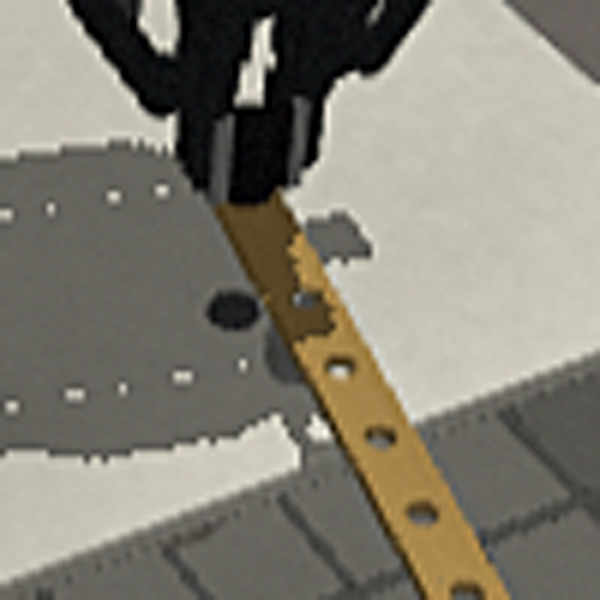

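The last hole (307,300) now shows the grey shank inside it, so the pin has entered without any force. I'll keep lowering.

```bash
python3 - <<'E'
from plan import *
for th in(.03,.01,0):
    da,y=over(198,th); print(th,row(*tcp(da,y,th)))
E
for i in 1 2 3 4; do python3 -m crank '[[1.5,0,0,0.1,0,-0.23,0],[1.5,0,0,0.2,0,-0.46,0],[1.5,0,0,0.2,0,-0.46,0]]' | grep -E "eef|ft"; done
```

```text
0.03 (array([0.02, 0.03, 0.49]), array([-0.11, -1.19,  0.2 ]))
0.01 (array([0.01, 0.03, 0.99]), array([-0.11, -2.33,  0.22]))
0 (array([0.01, 0.03, 1.24]), array([-0.11, -2.91,  0.22]))
eef_pos: [0.6405, -0.0275, 0.2336]
ft_force: [0.5, 7.1, -0.4]
eef_pos: [0.6405, -0.0274, 0.2316]
ft_force: [-0.1, 6.7, 0.1]
eef_pos: [0.6405, -0.0273, 0.2296]
ft_force: [-1.2, 7.6, -0.5]
eef_pos: [0.6404, -0.0273, 0.2276]
ft_force: [0.7, 6.4, -1.7]
```

```bash
for i in 1 2 3 4 5; do python3 -m crank '[[1.5,0,0,0.1,0,-0.23,0],[1.5,0,0,0.1,0,-0.23,0]]' | grep -E "eef|ft"; done
```

```text
eef_pos: [0.6404, -0.0273, 0.2266]
ft_force: [-0.4, 7.7, -1.2]
eef_pos: [0.6404, -0.0273, 0.2256]
ft_force: [0.3, 8.3, -0.7]
eef_pos: [0.6405, -0.0273, 0.2246]
ft_force: [-0.6, 7.4, -1.4]
eef_pos: [0.6405, -0.0273, 0.2238]
ft_force: [-0.6, 7.6, -0.9]
eef_pos: [0.6405, -0.0273, 0.2237]
ft_force: [-2.6, 7.5, 6.0]
```

```bash
python3 -m crank '[[1.5,0,0,0.05,0,-0.1,0],[1.5,0,0,0.05,0,-0.1,0],[1.5,0,0,0.05,0,-0.1,0]]'; python3 - <<'E'
from h import *
import fit
s=get_state(); R=Rot.from_quat(s["ee_rot"]).as_matrix(); print("tool z",R[:,2])
m,p,d,W,hsv,y=fit.stay("scene"); y&=(W[...,0]>.55); P=W[y]
print(y.sum()); A=np.c_[P[:,:2],np.ones(len(P))]; k=np.linalg.lstsq(A,P[:,2],rcond=None)[0]; print("slope along y",k[1],"z med",np.median(P[:,2]), P[:,1].min(),P[:,1].max())
E
```

```text
clock: 12.9
eef_pos: [0.6405, -0.0274, 0.2237]
ee_rot: [0.714, 0.7, -0.001, 0.001]
ft_force: [-3.4, 6.8, 9.2]
gripper_width: 0.0178
finger_force: 79.6
tool z [-4.86125917e-04 -3.35733034e-03 -9.99994246e-01]
1247
slope along y 0.002390323279995832 z med 0.21919339096987858 -0.2844790864460747 -0.03362213423816524
```

The stop is firm, the bar is level (slope 0.002) and its top is at 0.219 m, so the stay is fully down. Releasing now.

```bash
python3 -m crank '[[3.5,0,0,0,0,0,0],[4.5,0,0,0,0,0,0],[4.5,0,0,0,0,0,0],[4.5,0,0,0,0,0,0],[4.5,0,0,-2,0,0,0],[4.5,0,0,-5,0,0,0],[4.5,0,0,-9,0,0,0],[4.5,0,0,-13,0,0,0],[4.5,0,0,-13,0,0,0],[4.5,0,0,-13,0,0,0]]' 20; python3 - <<'E'
from h import *
import fit
m,p,d,W,hsv,y=fit.stay("side"); y&=(W[...,0]>.55); P=W[y]
A=np.c_[P[:,:2],np.ones(len(P))]; k=np.linalg.lstsq(A,P[:,2],rcond=None)[0]; print("slope along y",k[1],"z med",np.median(P[:,2]), P[:,1].min(),P[:,1].max())
B=lambda i: cv2.cvtColor(i,cv2.COLOR_RGB2BGR)
w,_=camera("wrist"); A=cv2.resize(B(p[110:310,230:430]),(600,600)); o=np.zeros((600,800,3),np.uint8); o[:,:600]=A; o[:300,600:]=cv2.resize(B(w[150:390,200:360]),(200,300)); cv2.imwrite("pics/c5.png",o)
for n in("scene","side"):
    if n=="scene": camera(n)
    for q in("cast","jar","tin"): print(n,q,[(np.round(x["extent"]).tolist(),round(x["confidence"],2)) for x in search_frame(q,n)[:1]])
E
```

```text
clock: 13.95
eef_pos: [0.6408, -0.0275, 0.3527]
ee_rot: [0.714, 0.7, -0.002, 0.002]
ft_force: [-0.3, 0.3, -1.2]
gripper_width: 0.045
finger_force: 0.0
slope along y 0.003948655524698308 z med 0.2195088953177592 -0.2848265848045726 -0.01474668044606493
scene cast [([235.0, 343.0, 267.0, 375.0], 0.62)]
scene jar [([386.0, 110.0, 413.0, 149.0], 0.6)]
scene tin [([248.0, 117.0, 267.0, 126.0], 0.41)]
side cast [([345.0, 356.0, 386.0, 408.0], 0.6)]
side jar [([306.0, 95.0, 329.0, 127.0], 0.93)]
side tin [([180.0, 129.0, 210.0, 170.0], 0.64)]
```

View pics/c5.png

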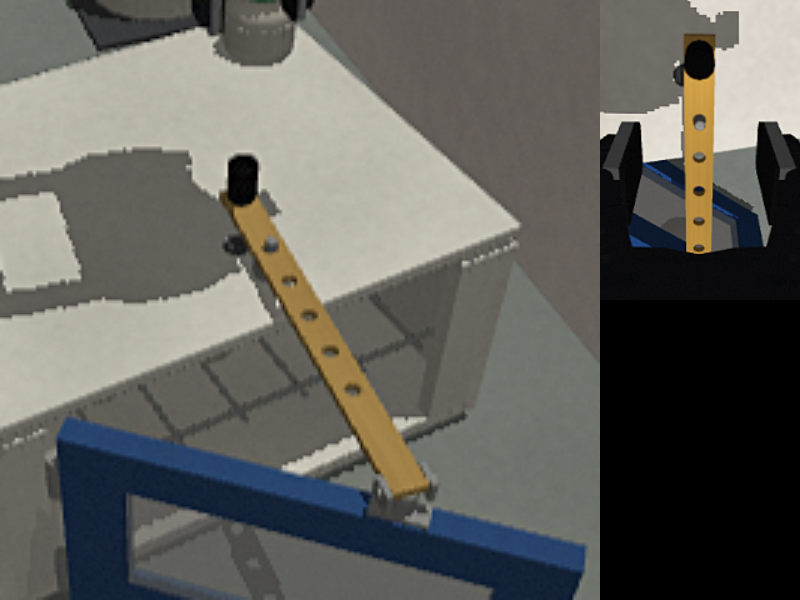

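The pin stands proud through the last hole, next to the knob, at (271,243). The stay is level, the door is held wide open, and the cast, jar and tin look undisturbed. The gripper is clear, so I'm handing in.

```bash
python3 -c "
from plant import *
print(hand_in())"
```

```text
the job is handed in; nothing more can be done
None
```

The job is handed in: the vent door is at its widest, the last hole is fully down over the pin, the knob is released, and the cast, jar and tin showed no sign of being moved in the final pictures (about 14 s on the robot's clock).

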